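# Screw the storage jar's lid home

### The job

In the wooden stand on the kitchen worktop, the lid with the straight steel bar handle only sits loosely on top of its open jar. Turn it back (anticlockwise seen from above) until its two lugs drop through the gaps in the jar's rim, then screw it forward (clockwise) until it stops, and let go. Leave the pepper mill standing where it is.

Things in the scene. Friction and masses are not known exactly. Their poses are not given: they have to be found in the camera images.
- lid: Loose wooden plug lid, 140 g, 68 mm across, z = 0 (origin, centre of underside) to 34 mm; on top a straight steel bar handle along x, 62 mm long, 14 wide (y), z = 34 to 64: pinch it across y. In line with the bar, two flat lugs at +x and -x, 16 mm wide, z = 12 to 17, reach 45 mm from the axis. At the start they lie on the jar's ledge, 50 to 80 degrees clockwise of the gaps.
- jar: Open round white jar, 110 mm across, 110 high, fixed in the stand; place in the row of three and yaw vary. Origin: centre of underside, z up. Lid origin in this frame: z = 98 mm resting on the ledge, 83 dropped in. Lid has 3.5 mm sideways play. The two neighbours, 130 mm centre to centre, are closed fixed jars with steel ball knobs, 166 mm high.
- gap (a point): Middle of one of the two gaps (dark breaks) in the steel rim ledge, 44 mm from the jar's axis along its +x, at its top (z = 110 mm in the jar; 5 mm thick); the other is across the mouth. Lugs within 15 degrees of a gap drop 15 mm through it; a stud stops them 16 degrees anticlockwise past it. Then the lid turns clockwise under the ledge (5 mm vertical play) to a hard stop 75 degrees from the gap.
- mill: Bystander: turned dark wooden pepper mill, 56 mm across, 145 mm high, loose, upright on the worktop at the robot's right of the stand. Origin: centre of its underside.

How it is judged:
By the outcome, as a careful person would: the job done as asked, in the order asked, and still so for the second after the job is handed in, with the robot touching nothing.
It also fails if it takes over 38 s, if anything falls off the work surface, if the arm or the gripper's body presses on something with over 40 N, if the wrist force passes 120 N, or if a joint passes its speed limit or range.

### The arm

A 7-joint arm with a two-finger parallel gripper is mounted at the origin on the work surface. World frame = base frame: x ahead of the robot, y to its left, z up, the work surface at z = 0. Lengths are in m, angles in rad, forces in N, time in s.
With the tool pointing down it reaches from about 0.425 to 0.95 m from the base axis. Payload 16.7 kg.
Tool frame: the origin (TCP) lies between the finger pads; the fingertips stand 11 mm ahead of it and the grasp point (between the pads) lies 8 mm behind it (robot.tip_reach is the distance from the TCP to the fingertips, in m); z points along the fingers, y is the line along which they close (so a half turn about z gives the same grasp; the last joint's range is limited). The gripper opens to 94 mm and grips with 3 to 60 N. Pads are 16 mm wide; open, the fingers measure 119 mm over their backs; the gripper's body (75 mm by 177 mm) begins 78 mm behind the grasp point.
Start: joints at [1.046, 0.426, 0.074, 1.606, -0.034, 1.111, -0.067], TCP at [0.248, -0.628, 0.216] pointing down, gripper open.
Joint ranges: [-2.85, 2.85], [-0.5, 2.14], [-1.23, 1.37], [0.21, 2.46], [-1.02, 4.16], [0.16, 2.05], [-2.73, 2.73]. Speed limits (rad/s): [1.89, 1.89, 2.39, 2.39, 3.01, 3.01, 3.01].

### API

Orientations are given as a unit quaternion [w, x, y, z].
In Python, from rig import robot gives the robot as it stands.
- The arm moves only by the tool move_tool, called as a command line: name --pt "numbers of a row" for each row, then --argument value for the rest. Schema: {"type":"object","properties":{"segments":{"type":"array","items":{"type":"array","items":{"type":"number"},"minItems":5,"maxItems":5},"minItems":1,"maxItems":12},"squeeze":{"type":"number"},"only":{"type":"string"},"quiet":{"type":"boolean"},"lines":{"type":"string"}},"required":["segments"],"additionalProperties":false}. segments is a list of rows, 1 to 12 of them, each of 5 numbers: the finger opening in m, then dx, dy, dz in units of 5 mm, then a turn about the tool's z in units of 0.05 rad; each row shifts and turns the commanded pose from where the row before left it, along the tool's axes as they then stand; what a row does not reach is not made up. A row lasts 1/12 s, in which the tool goes at most 0.0417 m and 0.125 rad, less where a joint would pass 70% of its speed; a pose out of reach is approached as far as the arm can. The fingers move at their own pace and stop on an object; squeeze is the grip in N (left out, the last holds). Time passes only in rows, so rows that do not move let the fingers close. The tool returns the time, the measured TCP pose, the force, the opening and the grip force at its end. only (a regular expression) keeps the lines of the reply that match it, lines (a string "A,B") keeps lines A to B, and quiet returns only ok. Input that does not fit is refused with a message, and nothing moves.
- robot.get_state(): the state, without advancing time (a new reading comes with each control period).
- robot.get_image(name): name is "scene" or "side" or "wrist"; returns a dict with "pixels" (480x640x3 uint8, red, green, blue), "intrinsics" (3x3 intrinsics, pixels), "distortion" ([k1, k2, p1, p2, k3] as OpenCV has them; the pictures are not rectified), "world_from_camera" (4x4, takes a point from camera to world coordinates). Camera axes: x right, y down, z forward; pixel columns grow to the right and rows downward; lengths in m; the calibration is good to about 2 mm. A picture is of the moment at which its call begins. There is no depth.
- robot.finish_job(): hands the job in; it is judged then, once.
The state is a dict: "clock": time; "joints": joint angles; "joint_vel": joint speeds; "joint_efforts": joint torques, N m; "eef_pos": TCP position; "orientation": TCP orientation; "force": force on the tool from outside, world axes, zero at the start; "wrist_torque": the same for the moment, N m; "width": finger opening in m; "grasp_force": force on a finger pad.
Only numpy, scipy, OpenCV 4.12 (cv2) and the standard library are available. Lean on these libraries where they do the work, as an engineer would, in place of code of your own. Each camera call takes 0.05 s, during which the arm holds its last target. There are 200 camera calls.

## Working session

There is one attempt and no reset: what is moved stays moved. The work goes in short steps, Python scripts to look and compute and a tool call to move; the robot and the scene stay as the last step left them, time stands still between calls to the robot, and variables do not carry over. Pictures are saved under pics/ and viewed, at most 10 in all, crops included, and the job is handed in when it is done.

```bash
ls; mkdir -p pics; cat > h.py <<'E'
import numpy as np,cv2,pickle
from rig import robot
def snap(n,f):
    im=robot.get_image(n); cv2.imwrite(f'pics/{f}.png',im['pixels'][:,:,::-1]); pickle.dump(im,open(f'pics/{f}.pkl','wb')); return im
def load(f): return pickle.load(open(f'pics/{f}.pkl','rb'))
def plane(im,uv,z):
    uv=np.array(uv,float).reshape(-1,1,2)
    p=cv2.undistortPoints(uv,np.array(im['intrinsics']),np.array(im['distortion'])).reshape(-1,2)
    T=np.array(im['world_from_camera']); d=np.c_[p,np.ones(len(p))]@T[:3,:3].T; o=T[:3,3]
    return o+d*((z-o[2])/d[:,2])[:,None]
E
python3 - <<'E'
from h import *
s=robot.get_state();print(s)
a=[snap(n,n+'0') for n in('scene','side','wrist')]
for i in a: print(np.round(i['world_from_camera'],3).tolist(), np.round(i['intrinsics'],1).tolist())
E
```

```text
pics
rig.py
{'clock': 0.0, 'joints': array([ 1.0454782 ,  0.42673045,  0.07385439,  1.60661864, -0.03412505,
        1.11080073, -0.0670966 ]), 'joint_vel': array([-0.00069246,  0.0027515 ,  0.00117531, -0.00011253, -0.00114874,
        0.00144756, -0.00153661]), 'joint_efforts': array([-8.71243883e-04, -9.35810566e+01,  3.66687544e+00, -4.54192114e+01,
       -4.86235984e-02,  2.00397806e-02,  1.64077337e-04]), 'eef_pos': array([ 0.24756466, -0.62749567,  0.21577161]), 'orientation': array([-6.29334562e-04,  9.82400784e-01,  1.86784045e-01, -1.57848061e-04]), 'force': array([-0.02007026,  0.3801996 , -0.40695618]), 'wrist_torque': array([ 0.02527937, -0.04147711,  0.01634711]), 'grasp_force': 0.0, 'width': 0.09396891033081924}
[[-0.387, 0.656, -0.648, 1.119], [0.922, 0.267, -0.281, 0.127], [-0.011, -0.706, -0.708, 0.706], [0.0, 0.0, 0.0, 1.0]] [[488.4, 0.0, 324.0], [0.0, 488.4, 250.5], [0.0, 0.0, 1.0]]
[[0.953, -0.127, 0.274, 0.384], [-0.302, -0.474, 0.827, -0.745], [0.025, -0.871, -0.49, 0.481], [0.0, 0.0, 0.0, 1.0]] [[443.7, 0.0, 317.3], [0.0, 443.7, 233.9], [0.0, 0.0, 1.0]]
[[0.366, -0.892, -0.265, 0.323], [-0.93, -0.352, -0.103, -0.597], [-0.001, 0.284, -0.959, 0.385], [0.0, 0.0, 0.0, 1.0]] [[431.1, 0.0, 320.0], [0.0, 431.1, 237.1], [0.0, 0.0, 1.0]]
```

View pics/scene0.png

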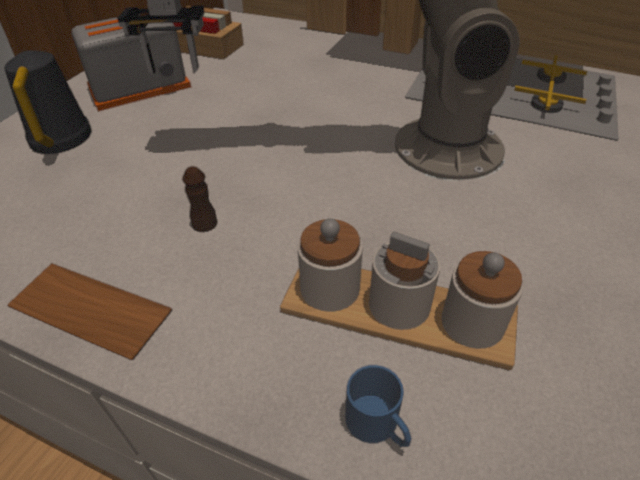

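View pics/side0.png

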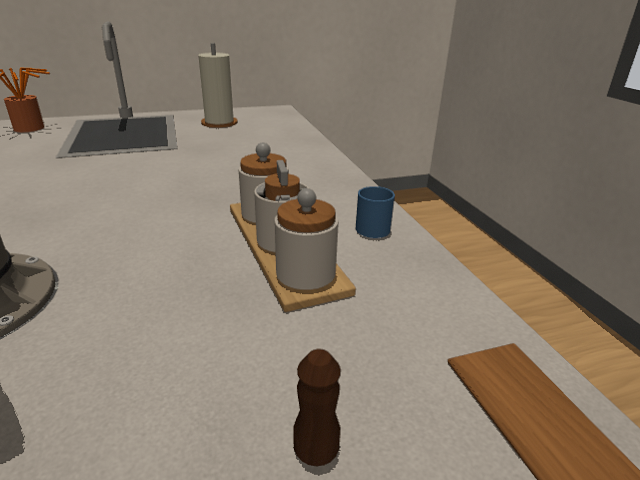

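The scene picture shows the target as the middle jar: bar handle around (409,245), lid at (406,262), rim centre about (406,265). The mill is far away at (200,205). Next, an enlarged crop and a rough location.

```bash
python3 - <<'E'
from h import *
a=load('scene0');b=load('side0')
c1=cv2.resize(a['pixels'][220:340,360:450],None,fx=4.4,fy=4.4,interpolation=cv2.INTER_CUBIC)
c2=cv2.resize(b['pixels'][140:260,235:315],None,fx=4.4,fy=4.4,interpolation=cv2.INTER_CUBIC)
cv2.imwrite('pics/crop0.png',np.hstack([c1,c2])[:,:,::-1])
# knob balls: triangulate
def tri(ua,ub):
    P=[]
    for im,u in((a,ua),(b,ub)):
        P.append((np.array(im['world_from_camera'])[:3,3],plane(im,u,0)[0]))
    A=[];r=[]
    for o,q in P:
        d=(q-o)/np.linalg.norm(q-o);M=np.eye(3)-np.outer(d,d);A.append(M);r.append(M@o)
    return np.linalg.solve(sum(A),sum(r))
print(tri((330,229),(306,198)),tri((493,263),(263,150)))
print(plane(a,[(204,225)],0),plane(b,[(316,455)],0))
E
```

```text
[ 0.57759522 -0.09590086  0.16852965] [0.55640644 0.16234011 0.16924166]
[[ 4.98626173e-01 -4.24452246e-01  1.11022302e-16]] [[ 0.49219082 -0.43789488  0.        ]]
```
View pics/crop0.png

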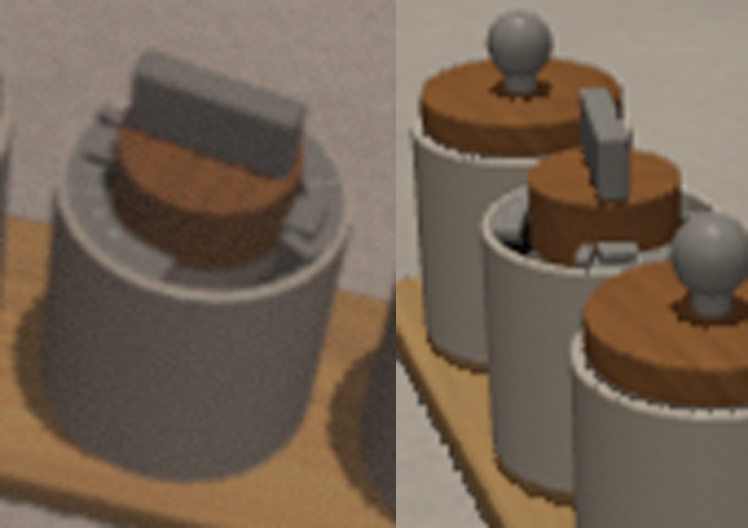

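The manual's scale: shifts go in units of 5 mm and turns go in units of 0.05 rad. Converting my numbers, 0.0225 m is 4.5, -0.0207 m is -4.14.

```bash
python3 - <<'E'
from h import *
a=load('scene0')
# crop 2x-> bar top back edge ends
P=plane(a,[(360+148/4.4,220+52/4.4),(360+303/4.4,220+100/4.4)],0.18);print(P,np.linalg.norm(P[1]-P[0]),np.degrees(np.arctan2(*(P[1]-P[0])[1::-1])))
s=robot.get_state();print(s['joints'])
E
```

```text
[[0.55706729 0.00463151 0.18      ]
 [0.56024127 0.06243729 0.18      ]] 0.057892853504159625 86.85717639871561
[ 1.04548573  0.42653592  0.07385323  1.60642797 -0.0340967   1.11079148
 -0.06705079]
```

move_tool --pt "0.094 4.5 -4.14 -1.2 0" --pt "0.094 4.5 -4.14 -1.2 0" --pt "0.094 4.5 -4.14 -1.2 0" --pt "0.094 4.5 -4.14 -1.2 0" --pt "0.094 4.5 -4.14 -1.2 0" --pt "0.094 4.5 -4.14 -1.2 0" --pt "0.094 4.5 -4.14 -1.2 0" --pt "0.094 4.5 -4.14 -1.2 0" --pt "0.094 4.5 -4.14 -1.2 0" --pt "0.094 4.5 -4.14 -1.2 0" --pt "0.094 4.5 -4.14 -1.2 0" --pt "0.094 4.5 -4.14 -1.2 0" --squeeze 20

```text
clock: 1.15
eef_pos: [0.408, -0.2962, 0.2888]
orientation: [0.0, 0.982, 0.187, -0.0]
force: [1.0, 0.4, 0.4]
width: 0.0944
grasp_force: 0.0
```

move_tool --pt "0.094 4.5 -4.14 -0.2 0" --pt "0.094 4.5 -4.14 -0.2 0" --pt "0.094 4.5 -4.14 -0.2 0" --pt "0.094 4.5 -4.14 -0.2 0" --pt "0.094 4.5 -4.14 -0.2 0" --pt "0.094 4.5 -4.14 -0.2 0" --pt "0.094 4.5 -4.14 -0.2 0" --pt "0.094 4.5 -4.14 -0.2 0" --pt "0.094 4.5 -4.14 -0.2 0" --pt "0.094 4.5 -4.14 -0.2 0" --pt "0.094 4.5 -4.14 -0.2 0" --pt "0.094 4.5 -4.14 -0.2 0"

```text
clock: 2.15
eef_pos: [0.568, 0.0338, 0.3005]
orientation: [-0.0, 0.982, 0.187, -0.0]
force: [0.5, -0.8, 0.5]
width: 0.0936
grasp_force: 0.0
```

move_tool --pt "0.094 0 0 0 0" --pt "0.094 0 0 0 0" --pt "0.094 0 0 0 0"

```text
clock: 2.4
eef_pos: [0.5674, 0.032, 0.3001]
orientation: [0.0, 0.982, 0.187, -0.0]
force: [0.5, -0.5, 0.4]
width: 0.0941
grasp_force: 0.0
```

```bash
python3 - <<'E'
from h import *
snap('wrist','w1');s=robot.get_state();print(s['joints'],s['clock'])
E
```

```text
[ 0.1831717   0.21347088 -0.41275966  1.72378583  0.09081781  1.22367156
 -1.44833177] 2.45
```

View pics/w1.png

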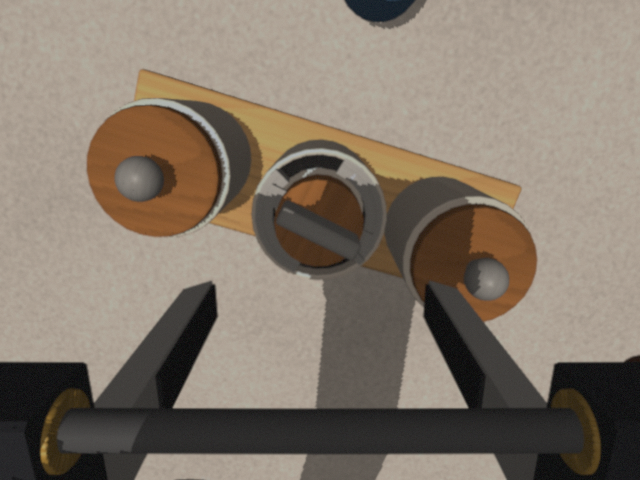

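The jar mouth centre is at about (319,212). The bar runs from (280,208) to (362,250), and a dark gap shows at about (315,162). I'll enlarge this.

```bash
python3 - <<'E'
from h import *
a=load('w1')
c=a['pixels'][138:288,240:400]; c=np.clip(c.astype(float)*1.4,0,255).astype(np.uint8)
cv2.imwrite('pics/crop1.png',cv2.resize(c,None,fx=4,fy=4,interpolation=cv2.INTER_CUBIC)[:,:,::-1])
E
```

```text
(no output)
```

View pics/crop1.png

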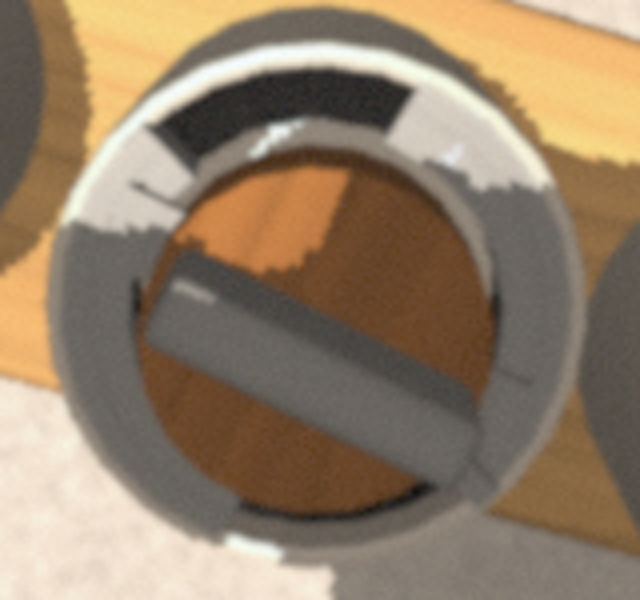

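Crop shows: rim ellipse; dark gap corners (148,125), (413,90), (195,168), (388,132); bar top-face corners (168,283), (150,340), (450,488), (478,425).

```bash
python3 - <<'E'
from h import *
a=load('w1')
f=lambda q:np.array(q)/4.+[240,138]-0.4
for z in(.128,):
  g=plane(a,f([(148,125),(413,90),(195,168),(388,132)]),z)
  # rim outer silhouette points at several places
  r=plane(a,f([(48,300),(583,300),(320,42),(95,150),(545,170),(95,440),(170,520),(540,440)]),z)
  A=np.c_[2*r[:,:2],np.ones(len(r))];s=np.linalg.lstsq(A,(r[:,:2]**2).sum(1),rcond=None)[0]
  c=s[:2];print('rim c',c,'R',np.sqrt(s[2]+c@c))
  d=g[:,:2]-c;print('gap ang',np.degrees(np.arctan2(d[:,1],d[:,0])),np.hypot(*d.T))
b=plane(a,f([(168,283),(150,340),(450,488),(478,425)]),.180)[:,:2]
print('bar c',b.mean(0),'len',np.linalg.norm(b[0]-b[3]),np.linalg.norm(b[1]-b[2]),'w',np.linalg.norm(b[0]-b[1]),np.linalg.norm(b[2]-b[3]))
for p,q in((0,3),(1,2)): v=b[p]-b[q];print('bar ang',np.degrees(np.arctan2(v[1],v[0])))
E
```

```text
rim c [0.56562027 0.03294543] R 0.054213732420458245
gap ang [ 6.25540715e+01 -1.76461706e+00  6.06390915e+01 -4.47335626e-02] [0.05019396 0.04863865 0.03781521 0.03919888]
bar c [0.5650608  0.03291685] len 0.05961859301181272 0.05917922544440533 w 0.010653715768464656 0.01263586429552516
bar ang 86.11940707336896
bar ang 84.15009103646035
```

```bash
python3 - <<'E'
from h import *
c=np.array([.5656,.0330])
def proj(im,P):
    T=np.linalg.inv(np.array(im['world_from_camera']))
    return cv2.projectPoints(np.array(P,float),cv2.Rodrigues(T[:3,:3])[0],T[:3,3],np.array(im['intrinsics']),np.array(im['distortion']))[0].reshape(-1,2)
ang=np.arange(0,360,10)
print('deg  ',*ang)
for n in('w1','scene0','side0'):
    im=load(n);g=im['pixels'].mean(2).astype(np.float32)
    for r in(.041,.046):
        t=np.radians(ang);P=np.c_[c[0]+r*np.cos(t),c[1]+r*np.sin(t),0*t+.128]
        uv=proj(im,P).astype(np.float32)
        print(n,r,*cv2.remap(g,uv[:,0],uv[:,1],cv2.INTER_LINEAR).ravel().astype(int))
# top-down rectified ledge planes for viewing
out=[]
for n,z in(('w1',.128),('scene0',.128),('side0',.128)):
    im=load(n);N=260;s=.13/N
    i,j=np.mgrid[0:N,0:N]; X=c[0]+(N/2-i)*s; Y=c[1]+(N/2-j)*s
    uv=proj(im,np.c_[X.ravel(),Y.ravel(),np.full(N*N,z)]).astype(np.float32).reshape(N,N,2)
    q=cv2.remap(im['pixels'],uv[...,0],uv[...,1],cv2.INTER_CUBIC)
    out.append(np.clip(q.astype(float)*1.4,0,255).astype(np.uint8))
cv2.imwrite('pics/top.png',np.hstack(out)[:,:,::-1])
E
```

```text
deg   0 10 20 30 40 50 60 70 80 90 100 110 120 130 140 150 160 170 180 190 200 210 220 230 240 250 260 270 280 290 300 310 320 330 340 350
w1 0.041 66 33 32 32 33 33 50 148 146 76 72 71 72 73 71 68 59 54 51 51 48 52 46 48 72 71 69 71 71 73 72 72 73 112 157 144
w1 0.046 36 30 32 32 32 32 46 147 145 109 71 71 70 70 71 71 71 70 62 58 52 51 51 45 66 69 73 72 71 71 72 70 70 137 142 144
scene0 0.041 78 71 72 70 72 69 54 94 74 105 105 107 111 96 67 61 62 62 60 63 62 63 62 60 64 89 99 68 107 110 106 114 113 108 108 104
scene0 0.046 77 80 80 74 64 59 56 98 102 99 101 106 107 106 103 62 69 77 79 70 63 63 61 59 81 105 108 85 105 108 106 106 106 105 106 106
side0 0.041 108 93 41 41 79 86 67 73 60 86 86 83 41 71 125 126 124 120 85 48 11 59 48 42 64 81 88 77 131 125 116 87 105 115 118 119
side0 0.046 114 83 90 36 82 87 74 72 51 84 83 84 43 124 126 122 127 114 75 54 46 77 117 101 87 104 133 107 95 105 70 96 109 120 131 124
```

View pics/top.png

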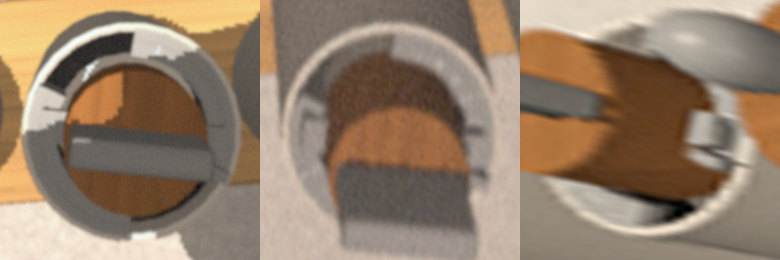

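Both gaps agree in all views: the dark spans are 0..61° and 180..240°, so the middle is about 30°. The bar is at about 85°, so reaching the gap anticlockwise takes about 125°. I'll align the gripper across the bar.

To row units: 0.007 m is 1.4, -0.123 rad is -2.46.

move_tool --pt "0.094 0 0 1.4 -2.46" --pt "0.094 0 0 1.4 -2.46" --pt "0.094 0 0 1.4 -2.46" --pt "0.094 0 0 1.4 -2.46" --pt "0.094 0 0 1.4 -2.46" --pt "0.094 0 0 1.4 -2.46" --pt "0.094 0 0 1.4 -2.46" --pt "0.094 0 0 1.4 -2.46" --pt "0.094 0 0 1.4 -2.46" --pt "0.094 0 0 0 0" --pt "0.094 0 0 0 0"

```text
clock: 3.37
eef_pos: [0.5674, 0.0312, 0.2375]
orientation: [-0.0, 0.739, 0.673, -0.0]
force: [0.6, -0.5, 0.7]
width: 0.094
grasp_force: 0.0
```

```bash
cat > st.py <<'E'
from h import *
s=robot.get_state();a,b=s['orientation'][1:3];print('t',s['clock'],'pos',s['eef_pos'].round(4),'toolx deg',round(np.degrees(2*np.arctan2(b,a)),1),'j',s['joints'].round(2),'F',s['force'].round(1),'M',s['wrist_torque'].round(2),'w',round(s['width'],4),'g',round(s['grasp_force'],1))
E
python3 st.py
```

```text
t 3.3667 pos [0.5674 0.0312 0.2375] toolx deg 84.6 j [ 0.3   0.28 -0.56  1.8   0.17  1.11 -0.41] F [ 0.6 -0.5  0.7] M [-0.02 -0.11 -0.01] w 0.094 g 0.0
```

move_tool --pt "0.094 0.36 -0.4 2.4 0" --pt "0.094 0 0 2.4 0" --pt "0.094 0 0 2.4 0" --pt "0.094 0 0 2.4 0" --pt "0.094 0 0 2.4 0" --pt "0.094 0 0 2 0" --pt "0.094 0 0 0.7 0" --pt "0.094 0 0 0 0" --pt "0.094 0 0 0 0" --squeeze 25

```text
clock: 4.12
eef_pos: [0.566, 0.0345, 0.164]
orientation: [-0.0, 0.738, 0.675, 0.0]
force: [-0.4, -0.2, 0.7]
width: 0.0942
grasp_force: 0.0
```

```bash
python3 st.py
```

```text
t 4.1167 pos [0.566  0.0345 0.164 ] toolx deg 85.0 j [ 0.27  0.36 -0.55  1.88  0.22  0.97 -0.46] F [-0.4 -0.2  0.7] M [-0.12 -0.11  0.05] w 0.0942 g 0.0
```

move_tool --pt "0.05 -0.2 0 0 0" --pt "0.02 0 0 0 0" --pt "0.01 0 0 0 0" --pt "0.01 0 0 0 0" --pt "0.01 0 0 0 0" --pt "0.01 0 0 0 0" --pt "0.01 0 0 0 0" --pt "0.01 0 0 0 0" --pt "0.01 0 0 0 0" --pt "0.01 0 0 0 0" --squeeze 25

```text
clock: 4.95
eef_pos: [0.5658, 0.0334, 0.164]
orientation: [-0.0, 0.738, 0.675, 0.0]
force: [-0.3, 0.5, -0.3]
width: 0.0308
grasp_force: 0.0
```

```bash
python3 st.py
```

```text
t 4.95 pos [0.5658 0.0334 0.164 ] toolx deg 85.0 j [ 0.28  0.35 -0.55  1.88  0.22  0.97 -0.46] F [-0.3  0.5 -0.3] M [-0.04 -0.08 -0.07] w 0.0308 g 0.0
```

move_tool --pt "0.01 0 0 0.2 -1" --pt "0.01 0 0 0 -1.6" --pt "0.01 0 0 0 -1.6" --pt "0.01 0 0 0 0"

```text
clock: 5.28
eef_pos: [0.5662, 0.0335, 0.1634]
orientation: [0.0, 0.661, 0.75, 0.0]
force: [-0.2, 1.2, 5.9]
width: 0.0138
grasp_force: 25.0
```

```bash
python3 st.py
```

```text
t 5.2833 pos [0.5662 0.0335 0.1634] toolx deg 97.2 j [ 0.31  0.36 -0.59  1.88  0.24  0.97 -0.26] F [-0.2  1.2  5.9] M [ 0.06 -0.09  0.08] w 0.0138 g 25.0
```

move_tool --pt "0.01 0 0 0 -2.4" --pt "0.01 0 0 0 -2.4" --pt "0.01 0 0 0 -2.4" --pt "0.01 0 0 0 -2.4" --pt "0.01 0 0 0 0"

```text
clock: 5.7
eef_pos: [0.5662, 0.0335, 0.1634]
orientation: [0.0, 0.463, 0.886, 0.0]
force: [0.0, 0.4, 6.3]
width: 0.0137
grasp_force: 25.0
```

```bash
python3 st.py
```

```text
t 5.7 pos [0.5662 0.0335 0.1634] toolx deg 124.8 j [ 0.38  0.38 -0.69  1.87  0.29  0.99  0.18] F [0.  0.4 6.3] M [ 0.02 -0.06  0.12] w 0.0137 g 25.0
```

move_tool --pt "0.01 0 0 0 -2.4" --pt "0.01 0 0 0 -2.4" --pt "0.01 0 0 0 -2.4" --pt "0.01 0 0 0 -2.4" --pt "0.01 0 0 0 -2.4" --pt "0.01 0 0 0 -2.4" --pt "0.01 0 0 0 0"

```text
clock: 6.28
eef_pos: [0.5662, 0.0335, 0.1634]
orientation: [0.0, 0.121, 0.993, 0.0]
force: [-0.7, 0.1, 7.7]
width: 0.0138
grasp_force: 25.0
```

```bash
python3 st.py
```

```text
t 6.2833 pos [0.5662 0.0335 0.1634] toolx deg 166.1 j [ 0.49  0.42 -0.84  1.87  0.37  1.01  0.83] F [-0.7  0.1  7.7] M [0.1  0.15 0.15] w 0.0138 g 25.0
```

move_tool --pt "0.01 0 0 0 -2.4" --pt "0.01 0 0 0 -2.4" --pt "0.01 0 0 0 -2.4" --pt "0.01 0 0 0 -2.4" --pt "0.01 0 0 0 -2.4" --pt "0.01 0 0 0 -1" --pt "0.01 0 0 0 0"

```text
clock: 6.87
eef_pos: [0.5656, 0.0332, 0.1626]
orientation: [-0.0, -0.199, 0.98, 0.0]
force: [-0.2, 0.5, -1.5]
width: 0.014
grasp_force: 25.0
```

```bash
python3 st.py
```

```text
t 6.8667 pos [0.5656 0.0332 0.1626] toolx deg 203.0 j [ 0.59  0.47 -0.98  1.86  0.45  1.05  1.41] F [-0.2  0.5 -1.5] M [ 0.11 -0.16 -0.02] w 0.014 g 25.0
```

Contact force vanished at 203°, so the lugs are over the gap. Next, centre a little and lower.

move_tool --pt "0.01 0 0 0 -2" --pt "0.01 0 0 0.4 0" --pt "0.01 0 0 0.4 0" --pt "0.01 0 0 0.4 0" --pt "0.01 0 0 0 0"

```text
clock: 7.28
eef_pos: [0.5656, 0.0334, 0.1565]
orientation: [-0.0, -0.247, 0.969, 0.0]
force: [0.3, -0.2, -2.5]
width: 0.0137
grasp_force: 25.0
```

```bash
python3 st.py
```

```text
t 7.2833 pos [0.5656 0.0334 0.1565] toolx deg 208.5 j [ 0.6   0.49 -0.99  1.87  0.47  1.04  1.48] F [ 0.3 -0.2 -2.5] M [ 0.08 -0.13 -0.03] w 0.0137 g 25.0
```

move_tool --pt "0.01 0 0 0.4 0" --pt "0.01 0 0 0.4 0" --pt "0.01 0 0 0.4 0" --pt "0.01 0 0 0.2 0" --pt "0.01 0 0 0 0"

```text
clock: 7.7
eef_pos: [0.5656, 0.0334, 0.1497]
orientation: [-0.0, -0.248, 0.969, 0.0]
force: [0.8, 0.6, -2.0]
width: 0.014
grasp_force: 25.0
```

```bash
python3 st.py
```

```text
t 7.7 pos [0.5656 0.0334 0.1497] toolx deg 208.7 j [ 0.6   0.5  -0.99  1.87  0.48  1.03  1.48] F [ 0.8  0.6 -2. ] M [ 0.13 -0.11  0.02] w 0.014 g 25.0
```

move_tool --pt "0.01 0 0 0.2 0" --pt "0.01 0 0 0 0"

```text
clock: 7.87
eef_pos: [0.5658, 0.0334, 0.1489]
orientation: [-0.0, -0.248, 0.969, 0.0]
force: [-0.1, -1.2, -1.8]
width: 0.0136
grasp_force: 25.0
```

```bash
python3 st.py
```

```text
t 7.8667 pos [0.5658 0.0334 0.1489] toolx deg 208.7 j [ 0.6   0.5  -0.99  1.87  0.48  1.03  1.48] F [-0.1 -1.2 -1.8] M [ 0.12 -0.11 -0.02] w 0.0136 g 25.0
```

move_tool --pt "0.01 0 0 0 2.4" --pt "0.01 0 0 0 2.4" --pt "0.01 0 0 0 2.4" --pt "0.01 0 0 0 2.4" --pt "0.01 0 0 0 0"

```text
clock: 8.28
eef_pos: [0.5659, 0.0335, 0.1493]
orientation: [0.0, -0.007, 1.0, -0.0]
force: [0.5, 0.1, -1.7]
width: 0.0141
grasp_force: 25.0
```

```bash
python3 st.py
```

```text
t 8.2833 pos [0.5659 0.0335 0.1493] toolx deg 180.9 j [ 0.52  0.46 -0.88  1.88  0.41  1.    1.05] F [ 0.5  0.1 -1.7] M [ 0.06 -0.12 -0.04] w 0.0141 g 25.0
```

move_tool --pt "0.01 0 0 0 2.4" --pt "0.01 0 0 0 2.4" --pt "0.01 0 0 0 2.4" --pt "0.01 0 0 0 2.4" --pt "0.01 0 0 0 2.4" --pt "0.01 0 0 0 0"

```text
clock: 8.78
eef_pos: [0.5658, 0.0335, 0.1491]
orientation: [0.0, 0.286, 0.958, -0.0]
force: [0.3, -0.1, -1.1]
width: 0.0134
grasp_force: 25.0
```

```bash
python3 st.py
```

```text
t 8.7833 pos [0.5658 0.0335 0.1491] toolx deg 146.7 j [ 0.43  0.42 -0.75  1.88  0.34  0.97  0.52] F [ 0.3 -0.1 -1.1] M [ 0.01 -0.15  0.01] w 0.0134 g 25.0
```

move_tool --pt "0.01 0 0 0 1" --pt "0.01 0 0 0 1" --pt "0.01 0 0 0 0"

```text
clock: 9.03
eef_pos: [0.5658, 0.0335, 0.149]
orientation: [-0.0, 0.331, 0.944, -0.0]
force: [-0.7, -1.0, -1.4]
width: 0.014
grasp_force: 25.0
```

```bash
python3 st.py
```

```text
t 9.0333 pos [0.5658 0.0335 0.149 ] toolx deg 141.4 j [ 0.41  0.41 -0.73  1.88  0.33  0.97  0.43] F [-0.7 -1.  -1.4] M [ 0.03 -0.12 -0.  ] w 0.014 g 25.0
```

move_tool --pt "0.01 0 0 0 0.8" --pt "0.01 0 0 0 0.8" --pt "0.01 0 0 0 0" --squeeze 40

```text
clock: 9.28
eef_pos: [0.566, 0.0336, 0.1491]
orientation: [0.0, 0.368, 0.93, 0.0]
force: [1.1, 0.8, -1.4]
width: 0.0137
grasp_force: 40.0
```

```bash
python3 st.py
```

```text
t 9.2833 pos [0.566  0.0336 0.1491] toolx deg 136.8 j [ 0.4   0.41 -0.71  1.88  0.32  0.97  0.36] F [ 1.1  0.8 -1.4] M [ 0.19 -0.41  0.1 ] w 0.0137 g 40.0
```

move_tool --pt "0.01 0 0 0 0.8" --pt "0.01 0 0 0 0"

```text
clock: 9.45
eef_pos: [0.566, 0.0336, 0.149]
orientation: [0.0, 0.387, 0.922, 0.0]
force: [2.3, 1.4, -3.3]
width: 0.0138
grasp_force: 40.5
```

```bash
python3 st.py
```

```text
t 9.45 pos [0.566  0.0336 0.149 ] toolx deg 134.5 j [ 0.39  0.41 -0.7   1.88  0.32  0.96  0.33] F [ 2.3  1.4 -3.3] M [ 0.3  -0.68  0.66] w 0.0138 g 40.5
```

move_tool --pt "0.01 0 0 0 0.6" --pt "0.01 0 0 0 0"

```text
clock: 9.62
eef_pos: [0.5659, 0.0337, 0.1491]
orientation: [0.0, 0.401, 0.916, 0.0]
force: [2.2, 0.1, -1.2]
width: 0.0138
grasp_force: 41.1
```

```bash
python3 st.py
```

```text
t 9.6167 pos [0.5659 0.0337 0.1491] toolx deg 132.8 j [ 0.39  0.4  -0.7   1.88  0.31  0.96  0.3 ] F [ 2.2  0.1 -1.2] M [ 0.41 -0.58  0.82] w 0.0138 g 41.1
```

move_tool --pt "0.01 0 0 0 0.6" --pt "0.01 0 0 0 0"

```text
clock: 9.78
eef_pos: [0.5658, 0.0338, 0.149]
orientation: [-0.0, 0.415, 0.91, 0.0]
force: [0.8, 1.7, -1.3]
width: 0.0141
grasp_force: 41.6
```

```bash
python3 st.py
```

```text
t 9.7833 pos [0.5658 0.0338 0.149 ] toolx deg 131.0 j [ 0.38  0.4  -0.69  1.88  0.31  0.96  0.27] F [ 0.8  1.7 -1.3] M [ 0.67 -0.31  0.85] w 0.0141 g 41.6
```

Torque rises from 135° and plateaus as the bar slips in the pads: that is the hard stop, where expected (gap minus 75°). I'll let the lid settle, open, rise and check.

move_tool --pt "0.01 0 0 0.16 -0.4" --pt "0.02 0 0 0 0" --pt "0.05 0 0 0 0" --pt "0.094 0 0 0 0" --pt "0.094 0 0 0 0" --pt "0.094 0 0 0 0" --pt "0.094 0 0 0 0" --pt "0.094 0 0 0 0" --pt "0.094 0 0 0 0" --pt "0.094 0 0 0 0"

```text
clock: 10.62
eef_pos: [0.5657, 0.0334, 0.1481]
orientation: [-0.0, 0.407, 0.913, -0.0]
force: [0.2, 0.0, 0.8]
width: 0.0698
grasp_force: 0.0
```

```bash
python3 st.py
```

```text
t 10.6167 pos [0.5657 0.0334 0.1481] toolx deg 131.9 j [ 0.39  0.4  -0.69  1.88  0.31  0.96  0.28] F [0.2 0.  0.8] M [-0.05 -0.08  0.01] w 0.0698 g 0.0
```

move_tool --pt "0.094 0 0 -1 0" --pt "0.094 0 0 -3 0" --pt "0.094 0 0 -4 0" --pt "0.094 0 0 -4 0" --pt "0.094 0 0 -5 0" --pt "0.094 0 0 -5 0" --pt "0.094 0 0 -5 0" --pt "0.094 0 0 -4 0" --pt "0.094 0 0 0 0" --pt "0.094 0 0 0 0" --pt "0.094 0 0 0 0"

```text
clock: 11.53
eef_pos: [0.5654, 0.0332, 0.3026]
orientation: [-0.0, 0.407, 0.913, -0.0]
force: [-0.7, -0.7, 0.1]
width: 0.0942
grasp_force: 0.0
```

```bash
python3 st.py
python3 - <<'E'
from h import *
im=snap('wrist','w2');b=snap('scene','scene2')
A=cv2.resize(im['pixels'][100:400,160:480],None,fx=1.25,fy=1.25);B=cv2.resize(b['pixels'][215:335,350:450],(312,375),interpolation=cv2.INTER_CUBIC)
cv2.imwrite('pics/c2.png',np.clip(np.hstack([A,B]).astype(float)*1.4,0,255).astype(np.uint8)[:,:,::-1])
E
```

```text
t 11.5333 pos [0.5654 0.0332 0.3026] toolx deg 131.9 j [ 0.45  0.26 -0.74  1.71  0.18  1.25  0.4 ] F [-0.7 -0.7  0.1] M [ 0.02 -0.11  0.01] w 0.0942 g 0.0
```

View pics/c2.png

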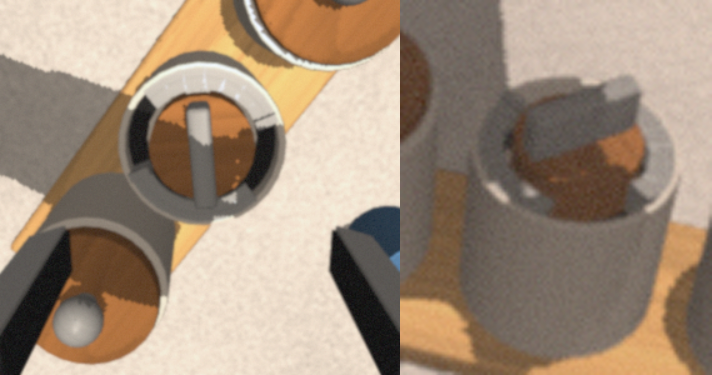

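The wrist view shows the lid low in the mouth: both gaps are open at (140,135) and (265,150), no lugs lie on the ledge, and the bar runs from (198,105) to (205,205). I'll check the bar's angle numerically.

```bash
python3 - <<'E'
from h import *
a=load('w2');c=np.array([.5656,.0330])
f=lambda q:np.array(q)/1.25+[160,100]
g=cv2.cvtColor(a['pixels'],cv2.COLOR_RGB2HSV)
# grey (low saturation) pixels inside lid disc = bar
m=((g[...,1]<70)).astype(np.uint8);d=np.zeros_like(m)
u=f((202,150)).astype(int);cv2.circle(d,tuple(int(x) for x in u),36,1,-1);m&=d
n,l,s,_=cv2.connectedComponentsWithStats(m);k=l[u[1],u[0]];ys,xs=np.where(l==k)
P=plane(a,np.c_[xs,ys],.165)[:,:2];w,v=np.linalg.eigh(np.cov(P.T));e=v[:,1]
print('n',len(xs),'bar ang',np.degrees(np.arctan2(e[1],e[0]))%180,P.mean(0))
for q in (((190,103),(195,205)),((209,105),(215,205))):
    p=plane(a,f(q),.165);t=p[0]-p[1];print(np.degrees(np.arctan2(t[1],t[0])),np.linalg.norm(t))
E
```

```text
n 1304 bar ang 136.97614691344438 [0.56058014 0.03700257]
134.3983807599353 0.062034826579844965
135.58532485661752 0.06094437013649116
```

```bash
python3 -c "
from rig import robot
print(robot.finish_job())"
```

```text
the job is handed in; nothing more can be done
None
```

The lid is screwed in and released, and the job is handed in after about 11.6 s: it dropped through the gaps, then turned clockwise to its hard stop, about 75° from the gap, and the mill was left untouched. The lugs were about 125° from the gap when turning anticlockwise, not the stated 50–80°.

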